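Close the phone bonding jig

TASK

Close up the open bonding jig with pushes of the fingers: first fold its upright orange flap down flat over the phone, then swing the grey hinged cover over it until it is fully shut. Pick nothing up: leave the phone lying where it is in the jig, and leave the things around the jig where they stand.

Things in the scene. Friction and masses are not known exactly. Their poses are not given: they have to be found in the camera images.
- jig: bonding jig fixed to the bench: a black and aluminium open box 170 (x) by 160 (y) by 55 mm high, walls 6 mm, inner floor 20 mm above the bench. Origin: centre of its underside, on the bench (z = 0). Its z points up; its y points to the side with the grey cover's hinge, -y to the side with the orange flap's hinge; it stands at any yaw within about 37 degrees of facing straight ahead (its x along the bench's x)
- flap (a joint): angle (rad) of the orange flap of the jig, a plate 100 mm long along the hinge, 80 mm from hinge to free edge, 4 mm thick: 0 = folded flat into the box over the phone, about 1.57 = upright, stop at 1.75 leaning outward. Light friction hinge: it stays where it is left, and a push of under 1 N near its free edge turns it
- flap_hinge (a point): middle of the flap's hinge line, which runs along the jig's x; 66 mm from the jig's centre towards -y, 31 mm above the bench; on the underside of the flap when it is down. The jig's wall on that side stands 8 mm farther out and 24 mm higher
- flap_edge (a point): middle of the flap's free edge, on its outer face (the face that is turned to the jig's -y side when upright and faces up when down); moves with the flap; when down it lies 14 mm towards +y of the jig's centre, 35 mm above the bench
- cover (a joint): angle (rad) of the grey cover of the jig, a plate 170 mm long along the hinge, 160 mm from hinge to free edge, 6 mm thick, blue stripe along the free edge: 0 = shut, lying flat on the rim of the box; about 1.57 = upright; stop at 2.0 leaning outward. Friction hinge: it stays where it is left at any angle; a push of 1 to 3 N near its free edge turns it
- cover_hinge (a point): middle of the cover's hinge line, which runs along the jig's x at the outside of the jig's +y wall; 80 mm from the jig's centre towards +y, 56 mm above the bench; on the underside of the cover when shut
- cover_edge (a point): middle of the cover's free edge, on its outer face (turned to the jig's +y side when upright, facing up when shut); moves with the cover; 62 mm above the bench when shut
- phone_center (a point): grey phone body, 140 by 70 by 8 mm, 170 g, lying loose on the jig's inner floor under where the flap folds (its top 28 mm above the bench, 3 mm under the flat flap); centre of the phone. To be left lying
- driver_center (a point): screwdriver with red handle, 160 mm long, lying beyond the tray on the flap's side of the jig; a point on its axis. Bystander
- jar_center (a point): amber jar, 44 mm diameter, 55 mm high, behind the jig; its centre. Bystander
- tape_center (a point): yellow tape roll, 72 mm diameter, 19 mm high, behind the jig; its centre. Bystander
- tray_center (a point): steel parts tray, 90 by 60 by 18 mm, on the flap's side of the jig; its centre. Bystander
- dock_center (a point): black dock, 100 by 70 by 26 mm, on the cover's side of the jig; its centre. Bystander
- carton_center (a point): small white carton, 50 by 90 by 30 mm, on the cover's side of the jig; its centre. Bystander

How it is judged:
By the outcome, as a careful person would: the job done as asked, in the order asked, and still so for the second after the job is handed in, with the robot touching nothing.
It also fails if it takes over 51 s, if anything falls off the work surface, if the arm or the gripper's body presses on something with over 40 N, if the wrist force passes 120 N, or if a joint passes its speed limit or range.

ROBOT

A 7-joint arm with a two-finger parallel gripper is mounted at the origin on the work surface. World frame = base frame: x ahead of the robot, y to its left, z up, the work surface at z = 0. Lengths are in mm, angles in rad, forces in N, time in s.
With the tool pointing down it reaches from about 425 to 975 mm from the base axis. Payload 16.7 kg.
Tool frame: the origin (TCP) lies on the mounting face of the last link; the fingertips stand 173 mm ahead of it and the grasp point (between the pads) lies 155 mm ahead of it; x points along the fingers, y is the direction in which the jaws open and shut, and the axes are right-handed (so a half turn about x gives the same grasp; the last joint's range is limited). The gripper opens to 85 mm and grips with 20 to 120 N. Pads are 22 mm wide; open, the fingers measure 114 mm over their backs; the gripper's body (76 mm by 85 mm) begins 54 mm behind the grasp point. The pads swing forward as they close: fully open they stand 13 mm farther back than shut.
Start: joints at [0.996, 0.426, 0.074, 1.606, -0.034, 1.111, -0.067], TCP at [278.773, -614.714, 404.702] pointing down, gripper open.
Joint ranges: [-2.85, 2.85], [-0.5, 2.14], [-1.23, 1.37], [0.21, 2.46], [-1.02, 4.16], [0.16, 2.05], [-2.73, 2.73]. Speed limits (rad/s): [1.89, 1.89, 2.39, 2.39, 3.01, 3.01, 3.01].

INTERFACE

Orientations are given as a rotation vector (axis times angle).
In Python, from plant import ctrl gives the robot as it stands.
- The arm moves only by the shell command python3 -m crank 'ROWS' [FORCE]. ROWS is a JSON object of lists of equal length, an entry for each row: "linear": the shift along the tool's x, y, z in units of 40 mm (1.0 is 40 mm), a list of three; "twist": the turn about the tool's x in units of 5 degrees (1.0 is 5 degrees); "hand": the finger opening in mm, from 0 to 85.4. In form: {"linear": [[dx, dy, dz], ...], "twist": [twist, ...], "hand": [hand, ...]}. A call has 1 to 20 rows; each row shifts and turns the pose as measured when the row begins, along the tool's axes as they then stand; what a row does not reach is not made up. A row lasts 1/10 s, in which the tool goes at most 50 mm and 8.59 degrees, less where a joint would pass 70% of its speed; a pose out of reach is approached as far as the arm can. A call is refused whole if a number of a shift passes 1 or a number of a turn 1, either way. A call with a gripper value outside its range is refused whole. The fingers move at their own pace and stop on an object; FORCE is the grip in N (left out, the last holds). Time passes only in rows, so rows that do not move let the fingers close. It gives the time, the measured TCP pose, the force and the opening at its end, in the units of the state.
- ctrl.observe(): the state, without advancing time (a new reading comes with each control period).
- ctrl.capture(name): name is "side" or "top" or "wrist"; returns (picture, depth): 420x560x3 uint8, red, green, blue; 420x560 float32, mm along the optical axis (not along the pixel's ray), 0 where there is no reading.
- ctrl.camera_params(name): a dict with "fov_y" (degrees; the focal length in pixels is half the picture's height over the tangent of half this angle, whatever the lens; pixels are square), "cx", "cy" (the principal point, pixels), "position" and "rotation" of the camera in the world; the wrist camera has in their place "tool_from_camera" (4x4, takes a point from camera to tool coordinates, whose origin is the TCP and whose axes are the tool frame's). Camera axes: x right, y up, looking along -z (the intrinsics and any distortion apply to the point x, -y, -z); pixel columns grow to the right and rows downward; lengths in mm; the calibration is good to about 2 mm. A picture is of the moment at which its call begins: read the wrist's pose just before it. camera_params takes no time and is no camera call.
- ctrl.hand_in(): hands the job in, once; it reports no verdict.
The state is a dict: "time": time; "joints": joint angles; "qd": joint speeds; "effort": joint torques, N m; "position": TCP position; "eef_rot": TCP orientation; "contact_force": force on the tool from outside, world axes, zero at the start; "ft_torque": the same for the moment, N m; "width": finger opening in mm.
Only numpy, scipy, OpenCV 4.12 (cv2) and the standard library are available. Lean on these libraries where they do the work, as an engineer would, in place of code of your own. Each camera call takes 0.05 s, during which the arm holds its last target. There are 200 camera calls.

## Working session

There is one attempt and no reset: what is moved stays moved. The work goes in short steps, Python scripts to look and compute and a shell command to move; the robot and the scene stay as the last step left them, time stands still between calls to the robot, and variables do not carry over. Pictures are saved under pics/ and viewed, about 8 in all and at most 12, crops included, and the job is handed in when it is done.

```bash
mkdir -p pics; ls; python3 - <<'E'
from plant import ctrl
import cv2,numpy as np
s=ctrl.observe()
for k,v in s.items(): print(k,np.round(v,3))
ims=[]
for n in("top","side"):
    p=ctrl.camera_params(n); print(n,p)
    im,d=ctrl.capture(n); np.savez(f"{n}.npz",im=im,d=d)
    cv2.imwrite(f"pics/{n}0.png",im[:,:,::-1])
print(ctrl.camera_params("wrist"))
E
```

```text
pics
time 0.0
joints [ 0.996  0.427  0.074  1.607 -0.034  1.111 -0.067]
qd [ 0.001 -0.002 -0.001 -0.002  0.001  0.001  0.001]
effort [ 0.0000e+00 -9.4983e+01  3.7610e+00 -4.6353e+01  1.9000e-02  1.0000e-02
  0.0000e+00]
position [ 278.697 -614.564  403.971]
eef_rot [ 1.986  0.431 -1.987]
contact_force [ 1.064 -0.246 -0.234]
ft_torque [-0.052  0.01  -0.017]
width 84.962
top {'fov_y': 53.29058930742422, 'cx': 272.1867680558445, 'cy': 200.4778761321132, 'position': array([ 431.71912301,   53.64734278, 1011.70102331]), 'rotation': array([ 0.12667777, -0.12858806, -1.59603767])}
side {'fov_y': 55.86081949547502, 'cx': 279.48512810648816, 'cy': 209.60344068089498, 'position': array([ 444.20556107, -646.00777904,  501.6010902 ]), 'rotation': array([ 1.03396593, -0.1092177 , -0.1879675 ])}
{'fov_y': 68.58262288221049, 'cx': 274.4200278592305, 'cy': 209.6083845791206, 'tool_from_camera': array([[-6.00552038e-04,  3.28697777e-01, -9.44434969e-01,
         2.99327277e+01],
       [ 9.99999775e-01,  4.80577190e-04, -4.68626495e-04,
        -2.34762709e-01],
       [ 2.99837416e-04, -9.44435038e-01, -3.28697991e-01,
        -8.39773286e+01],
       [ 0.00000000e+00,  0.00000000e+00,  0.00000000e+00,
         1.00000000e+00]])}
```

View pics/top0.png

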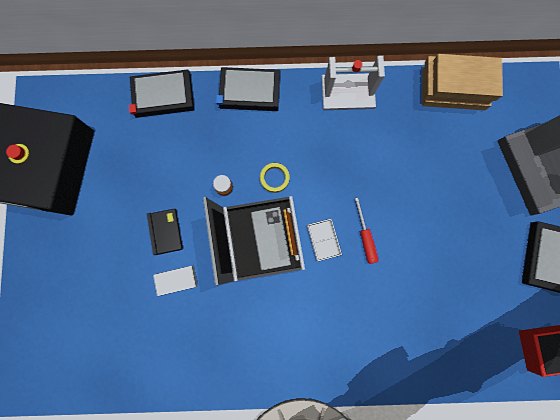

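View pics/side0.png

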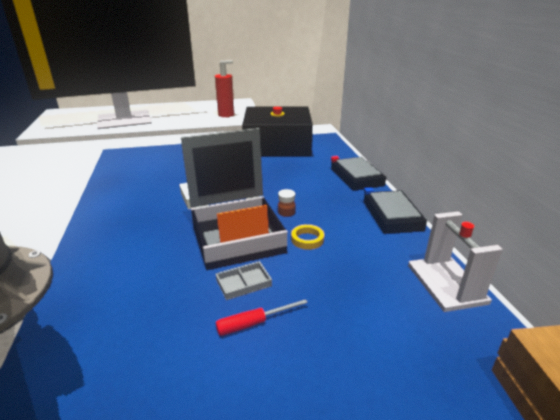

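The top view has +x up and +y left. It shows the jig at about (255,240), the upright cover along its left side (x≈210), the orange flap at about (292,235), the tray at (324,240), the jar at (222,185), the tape at (275,177), the dock at (165,232) and the carton at (175,281).

```bash
cat > h.py <<'E'
import numpy as np,cv2
from scipy.spatial.transform import Rotation as R
from plant import ctrl
def pts(n,im,d,pose=None):
    p=ctrl.camera_params(n); f=im.shape[0]/2/np.tan(np.radians(p["fov_y"]/2))
    v,u=np.mgrid[:im.shape[0],:im.shape[1]].astype(float)
    c=np.stack([(u-p["cx"])/f*d,-(v-p["cy"])/f*d,-d],-1)
    if pose is None: return c@R.from_rotvec(p["rotation"]).as_matrix().T+p["position"]
    T=p["tool_from_camera"]; c=c@T[:3,:3].T+T[:3,3]
    return c@R.from_rotvec(pose["eef_rot"]).as_matrix().T+pose["position"]
def orange(im):
    h=cv2.cvtColor(im,cv2.COLOR_RGB2HSV); return (h[...,0]>4)&(h[...,0]<16)&(h[...,1]>170)&(h[...,2]>90)
E
python3 - <<'E'
from h import *
s=ctrl.observe(); print(R.from_rotvec(s["eef_rot"]).as_matrix().round(3))
for n in("top","side"):
    z=np.load(n+".npz"); im,d=z["im"],z["d"]; P=pts(n,im,d); ok=d>0
    print(n,"bench z",np.median(P[300,150:300,2] if n=="top" else P[330,120:180,2]))
    roi=np.zeros_like(ok)
    if n=="top": roi[190:290,200:310]=1
    else: roi[125:270,180:290]=1
    m=orange(im)&roi&ok
    Q=P[m]; print("orange",len(Q),Q.min(0).round(),Q.max(0).round())
    for lo in range(20,90,10):
        q=Q[(Q[:,2]>=lo)&(Q[:,2]<lo+10)]
        if len(q)>5: print(lo,len(q),q.mean(0).round(1),"x",q[:,0].min().round(),q[:,0].max().round(), np.polyfit(q[:,0],q[:,1],1).round(3))
    m=roi&ok&(P[...,2]>50)&(P[...,2]<60)&(im.min(2)>110); Q=P[m][:,:2].astype(np.float32)
    print("rim",len(Q),cv2.minAreaRect(Q),cv2.boxPoints(cv2.minAreaRect(Q)).round())
    m=roi&ok&(P[...,2]>80)&~orange(im); Q=P[m]
    for lo in range(60,240,20):
        q=Q[(Q[:,2]>=lo)&(Q[:,2]<lo+20)&(Q[:,1]>60)]
        if len(q)>5: print("cover",lo,len(q),q.mean(0).round(1),q[:,0].min().round(),q[:,0].max().round(),np.polyfit(q[:,0],q[:,1],1).round(3))
z=np.load("top.npz");P=pts("top",z["im"],z["d"])
for n,(u,v) in dict(tray=(324,240),jar=(222,185),tape=(275,165),tape2=(275,190),dock=(165,232),carton=(175,281),phone=(265,250),drv=(369,245),tip=(357,200)).items(): print(n,P[v,u].round())
E
```

```text
[[-0.001  0.413 -0.911]
 [ 0.001 -0.911 -0.413]
 [-1.    -0.001  0.   ]]
top bench z 1.9416518242509255
orange 174 [462.  -1.  19.] [621. 181. 113.]
20 20 [578.8 112.3  26.8] x 472.0 621.0 [   1.28  -628.398]
30 6 [615.5 163.   31.5] x 613.0 618.0 [  -3.666 2419.408]
40 14 [510.5   4.9  45.3] x 468.0 550.0 [  0.136 -64.433]
50 22 [508.3   6.2  55.2] x 463.0 555.0 [  0.138 -63.931]
60 20 [510.1   8.2  65.6] x 467.0 556.0 [  0.137 -61.427]
70 21 [502.9   8.9  75.1] x 463.0 553.0 [  0.134 -58.453]
80 20 [516.6  12.4  85.6] x 467.0 556.0 [  0.133 -56.047]
rim 437 ((523.347900390625, 79.91705322265625), (212.77366638183594, 169.38311767578125), 7.850577354431152) [[406. 149.]
 [430. -19.]
 [640.  11.]
 [617. 178.]]
cover 80 128 [487.7 152.2  90.8] 408.0 574.0 [ 0.134 86.681]
cover 100 148 [490.5 154.5 110.1] 407.0 574.0 [ 0.135 88.055]
cover 120 154 [488.6 156.3 129.9] 407.0 574.0 [ 0.136 89.623]
cover 140 173 [488.7 158.3 149.8] 406.0 574.0 [ 0.135 92.472]
cover 160 176 [485.7 159.9 170.2] 407.0 573.0 [ 0.134 94.959]
cover 180 306 [490.  163.6 190.6] 406.0 573.0 [ 0.136 96.804]
cover 200
[... 474 characters left out ...]
05. 154.]
 [430. -21.]
 [666.  12.]
 [641. 188.]]
cover 80 788 [533.6 245.1  90.4] 407.0 718.0 [   1.526 -568.869]
cover 100 781 [515.3 218.  109.1] 406.0 716.0 [   1.448 -528.333]
cover 120 650 [488.  157.2 130.1] 406.0 575.0 [ 0.133 92.044]
cover 140 683 [487.1 159.1 150. ] 405.0 573.0 [ 0.134 93.964]
cover 160 706 [487.8 161.2 170.1] 406.0 574.0 [ 0.136 94.816]
cover 180 731 [486.9 164.1 190.1] 405.0 572.0 [ 0.134 98.948]
cover 200 655 [487.  167.5 208.6] 405.0 573.0 [  0.134 102.074]
tray [496. -70.  16.]
jar [628. 166.  55.]
tape [ 432.   54. 1012.]
tape2 [620.  43.  17.]
dock [525. 306.  20.]
carton [411. 279.  31.]
phone [476.  70.  30.]
drv [ 480. -172.   32.]
tip [ 589. -154.   16.]
```

```bash
cat >> h.py <<'E'
C=np.array([502.5,71.,0]); ps=np.arctan(.1355)
J=np.array([[np.cos(ps),-np.sin(ps),0],[np.sin(ps),np.cos(ps),0],[0,0,1.]])
def show(*targets):
    s=ctrl.observe(); Rt=R.from_rotvec(s["eef_rot"]).as_matrix()
    tip=s["position"]+Rt[:,0]*173; j=J.T@(tip-C)
    yerr=np.degrees(np.arctan2(-J[1,1],-J[0,1])-np.arctan2(Rt[1,1],Rt[0,1]))
    print("t",s["time"],"tip jig",j.round(1),"twist units",(-yerr/5).round(2),"F",(J.T@s["contact_force"]).round(1),"w",s["width"])
    for t in targets: print(t,"units",(Rt.T@(J@(np.array(t)-j))/40).round(2))
E
python3 -m crank '{"linear":[[0,0,0],[0,0,0],[0,0,0],[0,0,0],[0,0,0]],"twist":[1,1,1,0.3,0],"hand":[0,0,0,0,0]}'
python3 -c "
from h import *; show((0,-105,231),(0,-105,85))"
```

```text
time: 0.6
position: [278.5, -614.2, 402.1]
eef_rot: [2.155, 0.144, -2.159]
contact_force: [-0.4, 0.2, -0.2]
width: 12.0
t 0.6 tip jig [-314.3 -648.1  229.1] twist units -0.07 F [-0.3  0.3 -0.2] w 12.039485414321284
(0, -105, 231) units [ -0.   -13.62  -7.78]
(0, -105, 85) units [  3.65 -13.61  -7.78]
```

```bash
python3 -m crank '{"linear":[[0,-1,-0.57],[0,-1,-0.57],[0,-1,-0.57],[0,-1,-0.57],[0,-1,-0.57],[0,-1,-0.57],[0,-1,-0.57],[0,-1,-0.57],[0,-1,-0.57],[0,-1,-0.57],[0,-1,-0.57],[0,-1,-0.57],[0,0,0]],"twist":[0,0,0,0,0,0,0,0,0,0,0,0,0],"hand":[0,0,0,0,0,0,0,0,0,0,0,0,0]}'
python3 -c "
from h import *; show((0,-105,231),(0,-105,85))"
```

```text
time: 1.9
position: [486.6, -80.5, 402.6]
eef_rot: [2.139, 0.171, -2.14]
contact_force: [-0.7, -0.1, -0.1]
width: -0.0
t 1.9 tip jig [ -36.2 -147.9  229.6] twist units 0.27 F [-0.7  0.  -0.1] w -0.0008947138375175943
(0, -105, 231) units [-0.03 -1.05 -0.93]
(0, -105, 85) units [ 3.62 -1.05 -0.93]
```

```bash
python3 -m crank '{"linear":[[0.3,-0.6,-0.6],[0.9,-0.5,-0.4],[0.9,0,0],[0.9,0,0],[0.7,0,0],[0,0,0]],"twist":[0.3,0,0,0,0,0],"hand":[0,0,0,0,0,0]}'
python3 - <<'E'
from h import *
show((0,-105,85))
s=ctrl.observe(); im,d=ctrl.capture("side"); cv2.imwrite("pics/s1.png",im[100:280,130:370][:,:,::-1].repeat(3,0).repeat(3,1))
w,_=ctrl.capture("wrist"); cv2.imwrite("pics/w1.png",w[:,:,::-1])
E
```

```text
time: 2.5
position: [522.1, -27.8, 251.7]
eef_rot: [2.15, 0.159, -2.139]
contact_force: [-0.4, 0.4, 0.6]
width: 0.3
t 2.5 tip jig [   7.  -100.5   78.7] twist units 0.15 F [-0.3  0.5  0.6] w 0.33491323345921614
(0, -105, 85) units [-0.16  0.11  0.18]
```

View pics/s1.png

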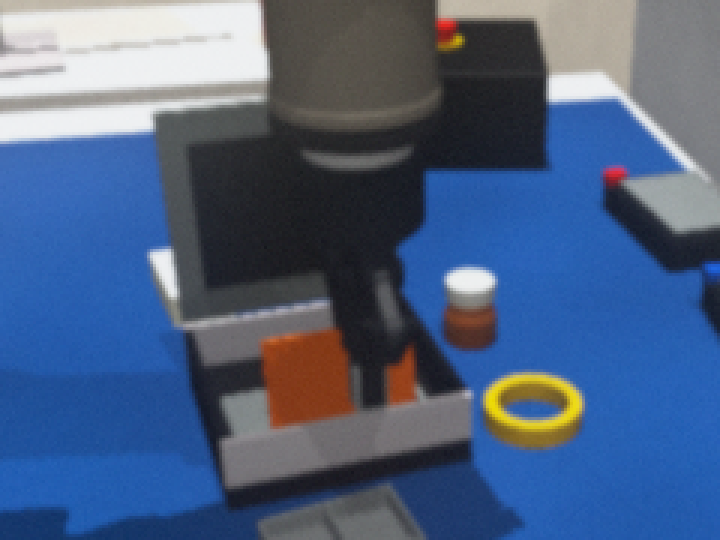

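```bash
python3 -m crank '{"linear":[[-0.4,-0.4,0.15],[0,-0.4,0],[0.1,-0.3,0],[0.1,-0.3,0],[0.15,-0.3,0],[0.2,-0.3,0],[0.25,-0.25,0],[0.25,-0.2,0],[0,0,0]],"twist":[0.15,0,0,0,0,0,0,0,0],"hand":[0,0,0,0,0,0,0,0,0]}'
python3 - <<'E'
from h import *
show((0,-13,50),(0,-13,35))
s=ctrl.observe(); im,d=ctrl.capture("side"); cv2.imwrite("pics/s2.png",im[100:280,130:370][:,:,::-1].repeat(3,0).repeat(3,1))
P=pts("side",im,d); m=orange(im)&(d>0); Q=(P[m]-C)@J; Q=Q[(abs(Q[:,0])<60)&(abs(Q[:,1])<90)]; print(len(Q),Q.min(0),Q.max(0),np.polyfit(Q[:,1],Q[:,2],1))
E
```

```text
time: 3.5
position: [507.2, 72.0, 236.7]
eef_rot: [2.177, 0.143, -2.126]
contact_force: [0.6, -0.1, 0.8]
width: -0.1
t 3.5 tip jig [ 8.8 -0.1 63.7] twist units -0.01 F [ 0.6 -0.2  0.8] w -0.09814966618669345
(0, -13, 50) units [0.34 0.32 0.23]
(0, -13, 35) units [0.71 0.32 0.24]
1055 [-49.71145591 -50.45108634  41.19749305] [50.33783336  9.42803481 65.14104522] [ 0.38060865 61.07134423]
```

View pics/s2.png

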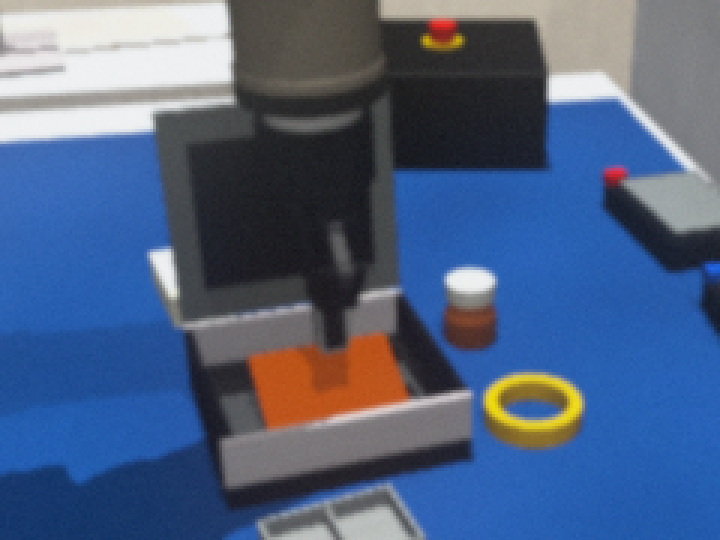

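```bash
python3 -m crank '{"linear":[[0,0.25,0.1],[0.3,0,0],[0.2,0,0],[0.15,0,0],[0,0,0]],"twist":[0,0,0,0,0],"hand":[0,0,0,0,0]}'
python3 - <<'E'
from h import *
show((0,-13,35))
im,d=ctrl.capture("side")
P=pts("side",im,d); m=orange(im)&(d>0); Q=(P[m]-C)@J; Q=Q[(abs(Q[:,0])<60)&(abs(Q[:,1])<90)]; print(len(Q),Q.min(0),Q.max(0),np.polyfit(Q[:,1],Q[:,2],1))
E
```

```text
time: 4.05
position: [505.8, 57.9, 209.8]
eef_rot: [2.18, 0.139, -2.126]
contact_force: [0.5, -0.1, -0.4]
width: 0.1
t 4.05 tip jig [  5.8 -14.1  36.8] twist units -0.05 F [ 0.4 -0.2 -0.4] w 0.11657133424257435
(0, -13, 35) units [ 0.04 -0.03  0.15]
562 [-49.30812925 -42.69031197  22.20762801] [48.86939676 39.75903578 40.33486783] [9.42322050e-03 3.72798473e+01]
```

```bash
python3 -m crank '{"linear":[[0.06,0,0],[0.06,0,0],[0.03,0,0]],"twist":[0,0,0],"hand":[0,0,0]}'; python3 -c "
from h import *; show()"
```

```text
time: 4.4
position: [506.4, 58.3, 207.5]
eef_rot: [2.181, 0.137, -2.124]
contact_force: [-17.7, -2.1, 45.6]
width: 0.1
t 4.4 tip jig [  6.7 -13.9  34.6] twist units -0.05 F [-17.8   0.3  45.6] w 0.058015537821114974
```

```bash
python3 -m crank '{"linear":[[-0.1,0,0],[-0.6,0,0],[-1,0,0],[-1,0,0],[-1,0,0],[-1,0,0],[-1,0,0],[0,0,0]],"twist":[0,0,0,0,0,0,0,0],"hand":[0,0,0,0,0,0,0,0]}'
python3 - <<'E'
from h import *
show((0,150,260),(0,150,180))
im,d=ctrl.capture("side"); cv2.imwrite("pics/s3.png",im[100:280,130:370][:,:,::-1].repeat(3,0).repeat(3,1))
P=pts("side",im,d); m=orange(im)&(d>0); Q=(P[m]-C)@J; Q=Q[(abs(Q[:,0])<60)&(abs(Q[:,1])<60)]; print(len(Q),np.polyfit(Q[:,1],Q[:,2],1),Q.max(0))
E
```

```text
time: 5.2
position: [499.2, 59.9, 446.4]
eef_rot: [2.181, 0.14, -2.121]
contact_force: [0.3, 0.7, -1.0]
width: 0.5
t 5.2 tip jig [ -0.  -11.4 273.5] twist units -0.02 F [ 0.4  0.6 -1. ] w 0.5335900974521338
(0, 150, 260) units [ 0.32 -4.04  0.02]
(0, 150, 180) units [ 2.32 -4.05  0.07]
665 [-8.35185878e-03  3.61204311e+01] [49.10873829 40.07627477 38.70081304]
```

View pics/s3.png

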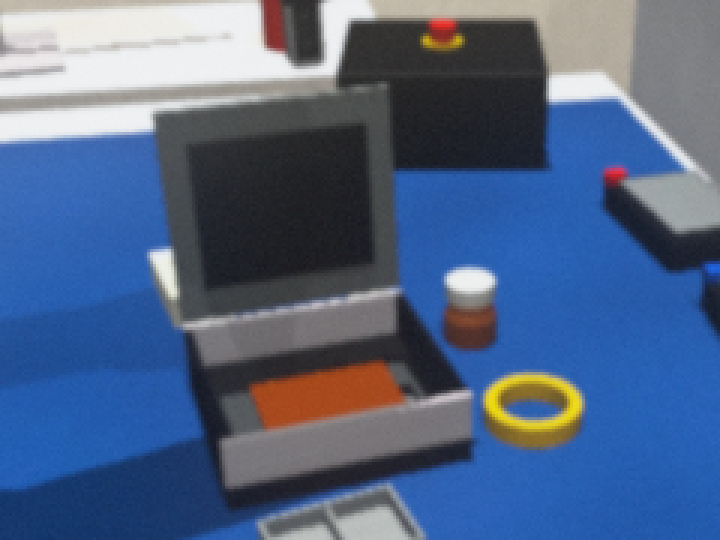

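The flap is flat at about 36 mm, with its edge where it should be. Next I'll cross above the cover to its outer side.

```bash
python3 -m crank '{"linear":[[0,-1,0],[0,-1,0],[0,-1,0],[0,-1,0],[0.2,-0.6,0],[1,0,0],[1,0,0],[0.3,0,0],[0,0,0]],"twist":[0,0,0,0,0,0,0,0,0],"hand":[0,0,0,0,0,0,0,0,0]}'
python3 -c "
from h import *; show((0,120,180))
im,d=ctrl.capture('top'); P=(pts('top',im,d)-C)@J; m=(d>0)&(P[...,2]>195)&(P[...,2]<222)&(P[...,1]>40)&(P[...,1]<120)&(abs(P[...,0])<90); Q=P[m]; print(len(Q),np.percentile(Q,[2,50,98],axis=0).round(1))"
```

```text
time: 6.15
position: [474.0, 248.7, 335.2]
eef_rot: [2.174, 0.139, -2.128]
contact_force: [0.4, -0.5, 1.0]
width: 0.2
t 6.15 tip jig [ -0.8 179.  162.2] twist units -0.02 F [ 0.3 -0.6  1. ] w 0.22916823799146122
(0, 120, 180) units [-0.44  1.48 -0.03]
518 [[-8.150e+01  9.530e+01  1.958e+02]
 [-2.000e-01  9.810e+01  2.144e+02]
 [ 8.130e+01  1.038e+02  2.185e+02]]
```

```bash
python3 -m crank '{"linear":[[-0.25,0.5,0],[-0.2,0.5,0],[0,0.4,0],[0,0.4,0],[0,0.4,0],[0.05,0.4,0],[0.05,0.4,0],[0.1,0.4,0],[0.15,0.4,0],[0.15,0.3,0],[0,0,0]],"twist":[0,0,0,0,0,0,0,0,0,0,0],"hand":[0,0,0,0,0,0,0,0,0,0,0]}'
python3 - <<'E'
from h import *
show((0,9,149))
im,d=ctrl.capture("side"); cv2.imwrite("pics/s4.png",im[100:280,130:370][:,:,::-1].repeat(3,0).repeat(3,1))
E
```

```text
time: 7.3
position: [500.3, 80.7, 354.3]
eef_rot: [2.204, 0.142, -2.107]
contact_force: [-0.0, -0.1, -0.1]
width: 0.2
t 7.3 tip jig [  6.9   9.8 181.4] twist units -0.07 F [-0.  -0.1 -0.1] w 0.23982496748149018
(0, 9, 149) units [0.8  0.02 0.21]
```

View pics/s4.png

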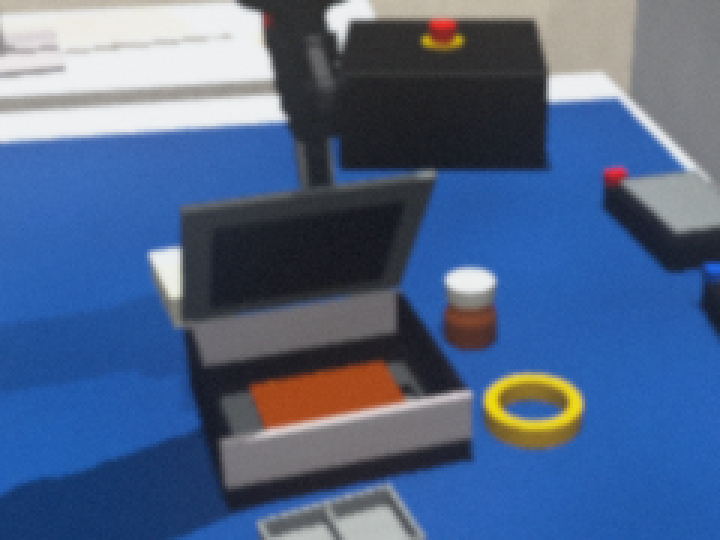

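```bash
python3 -m crank '{"linear":[[0.4,0,0.1],[0.4,0,0.1],[0.3,0.2,0],[0.35,0.25,0],[0.35,0.2,0],[0.4,0.15,0],[0.2,0.05,0],[0,0,0]],"twist":[0,0,0,0,0,0,0,0],"hand":[0,0,0,0,0,0,0,0]}'
python3 - <<'E'
from h import *
show((0,-32,62))
im,d=ctrl.capture("side"); cv2.imwrite("pics/s5.png",im[100:280,130:370][:,:,::-1].repeat(3,0).repeat(3,1))
E
```

```text
time: 8.15
position: [504.3, 49.6, 259.6]
eef_rot: [2.211, 0.149, -2.097]
contact_force: [-0.0, -0.2, 0.0]
width: 0.1
t 8.15 tip jig [  8.1 -21.3  86.9] twist units -0.01 F [-0.1 -0.2  0. ] w 0.09340198484542236
(0, -32, 62) units [0.61 0.27 0.23]
```

View pics/s5.png

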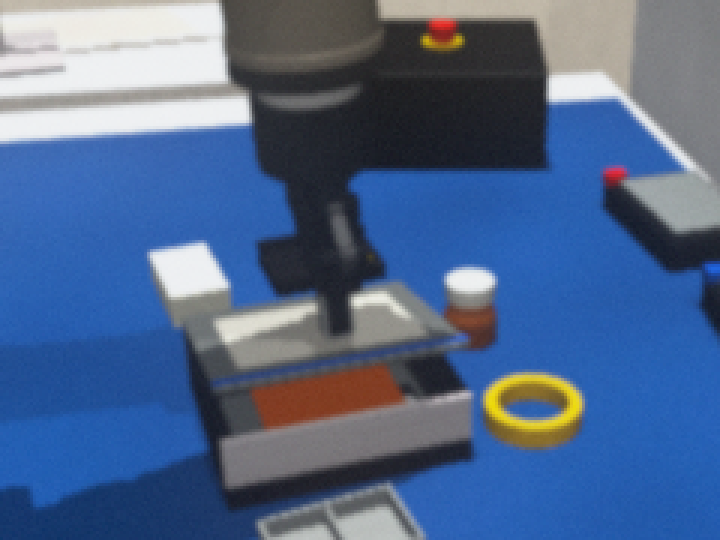

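Now I'll push it down the remaining 25 mm, with small last steps.

```bash
python3 -m crank '{"linear":[[0.25,0.2,0.1],[0.2,0.1,0.1],[0.1,0,0],[0.05,0,0]],"twist":[0,0,0,0],"hand":[0,0,0,0]}'; python3 -c "
from h import *; show((0,-30,62))"
```

```text
time: 8.6
position: [499.6, 36.6, 235.7]
eef_rot: [2.214, 0.15, -2.092]
contact_force: [0.2, 0.9, 1.1]
width: -0.0
t 8.6 tip jig [  2.3 -33.5  63. ] twist units -0.0 F [0.4 0.8 1.1] w -0.008417024903093139
(0, -30, 62) units [ 0.02 -0.09  0.06]
```

```bash
python3 -m crank '{"linear":[[0.04,0,0],[0.03,0,0]],"twist":[0,0],"hand":[0,0]}'; python3 -c "
from h import *; show((0,-30,62))"
```

```text
time: 8.8
position: [499.9, 36.8, 234.6]
eef_rot: [2.214, 0.149, -2.092]
contact_force: [-17.1, -2.3, 47.2]
width: -0.0
t 8.8 tip jig [  2.7 -33.5  61.9] twist units -0.01 F [-17.2  -0.   47.2] w -0.0031166098388160776
(0, -30, 62) units [-0.01 -0.09  0.07]
```

It is firmly seated, with the tip at 61.9 mm against the expected 62. I'll retreat upward and check.

```bash
python3 -m crank '{"linear":[[-0.1,0,0],[-0.6,0,0],[-1,0,0],[-1,0,0],[-1,0,0],[-1,0,0],[-0.5,0.5,0],[0,0.9,0],[0,0.9,0],[0,0.9,0],[0,0.9,0],[0,0,0]],"twist":[0,0,0,0,0,0,0,0,0,0,0,0],"hand":[0,0,0,0,0,0,0,0,0,0,0,0]}'
python3 - <<'E'
from h import *
show(); o=[]
for n in("top","side"):
    im,d=ctrl.capture(n); P=(pts(n,im,d)-C)@J
    b=(d>0)&(abs(P[...,0])<78)&(abs(P[...,1])<74)&(P[...,2]>45)&(P[...,2]<120)
    Q=P[b]; A=np.c_[Q[:,:2],np.ones(len(Q))]; print(n,len(Q),np.linalg.lstsq(A,Q[:,2],rcond=None)[0].round(4))
    o.append(im)
    if n=="top":
        W=pts(n,im,d)
        for k,(u,v) in dict(tray=(324,240),jar=(222,185),tape2=(275,190),dock=(165,232),carton=(175,281),drv=(369,245)).items(): print(k,W[v,u].round())
cv2.imwrite("pics/end.png",np.hstack([o[0][130:330,130:400],o[1][130:330,130:400]])[:,:,::-1])
E
```

```text
time: 10.0
position: [510.0, -129.8, 454.1]
eef_rot: [2.214, 0.155, -2.083]
contact_force: [0.5, 0.5, 0.2]
width: 0.2
t 10.0 tip jig [  -9.  -200.2  281.4] twist units 0.08 F [0.6 0.5 0.2] w 0.20038772220511986
top 4509 [ 1.00000e-03 -1.50000e-03  6.35572e+01]
tray [496. -70.  16.]
jar [627. 166.  57.]
tape2 [619.  43.  20.]
dock [525. 307.  19.]
carton [411. 279.  31.]
drv [ 480. -175.   23.]
side 2702 [ 1.10000e-03 -1.40000e-03  6.35966e+01]
```

View pics/end.png

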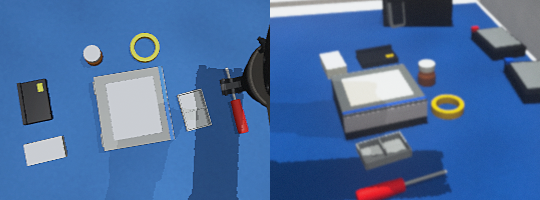

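The cover lies flat (tilt 0.0015 rad, top about 62 mm once the 2 mm camera bias is taken off), the bystanders haven't moved, and the robot is clear.

```bash
python3 -c "
from plant import ctrl; print(ctrl.hand_in())"
```

```text
the job is handed in; nothing more can be done
None
```

The jig is closed and the job is handed in at about 10 s of the 51 s allowed. With the fingers shut, I folded the orange flap down flat over the phone. I then crossed above the grey cover and pushed it over from its outer side until it was fully shut.

- **Flap:** before I moved the cover, the flap's surface measured level at about 36 mm, and the camera reads about 2 mm high. The fingertip stopped on it at 34.6 mm, against the 35 mm expected.
- **Cover:** both cameras show it level, with a tilt of about 0.0015 rad. They read its top at 63.6 mm, or about 62 mm after that camera offset. The fingertip stopped at 61.9 mm, against the 62 mm expected.
- **Surroundings:** the tray, jar, tape, dock and carton read within about 3 mm of where they started. One spot on the driver's round handle read 9 mm lower (32 then, 23 now). I took that as depth noise, since the fingers never went near it and the picture shows it in place.
- **Phone:** I never touched it with the fingers, but it is hidden under the shut cover, so I could not check its final position.
- **Forces:** each final press reached about 49–50 N in total (about 46–47 N of it vertical), through the fingertips only. That is under the 120 N wrist limit, but firmer than it needed to be.

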